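Nest flanged electrode housings in the chest drawer

TASK

Pull the half-open top drawer of the red steel chest out to its stop and leave it out. Put the two porcelain electrode housings from the bench into it with the two already there, so that all four stand on the drawer floor packed in one straight row, alternately collar down and collar up, each pushed right up to its neighbour with the collars overlapping. Keep every housing the way up it stands, let none fall over or drop, and leave the other things on the bench where they are.

Things in the scene. Friction and masses are not known exactly. Their poses are not given: they have to be found in the camera images.
- drawer (a joint): How far the top drawer is out, m: 0 shut, 0.200 at its stop. Starts 55 to 85 mm out, slides stiffly (2.5 N plus damping), stays where it is left. The lower drawer is not used.
- drawer_handle (a point): Middle of the top drawer's level bar handle: round, 11 mm thick, 120 mm long, on two posts 102 mm apart; centre line 35 mm in front of the drawer front, 29 mm free behind it, 31 mm below the chest's top (chest 340 wide, 290 deep, 152 mm high). Axes: x level towards the chest's rear (drawer opens along -x), y along the bar, z up. Travels with the drawer.
- drawer_floor (a point): A point on the upper face of the top drawer's inner floor, midway across it and 86 mm behind its front wall, 74 mm above the bench; travels with it. x to the drawer's rear, y across, z up. Inside: 296 mm across (y), 242 mm long (x -0.086 to 0.156). Side and rear walls stand 50 mm above the floor, the front 70 mm. At the stop the floor from x -0.086 to 0.11 is clear of the chest.
- collar_down_1_mid (a point): White porcelain top-hat part, 60 mm tall, about 110 g: sleeve 34 mm across with a round collar 62 mm across, 6 mm thick, at one end. Stands collar DOWN (collar 0 to 6 mm up, sleeve above it, brass disc on top); grip or push it by the sleeve. Starts in the top drawer left or right of collar_up_1, axes 58 to 78 mm apart across the drawer, 60 to 105 mm behind its front wall. Point: its centre, 30 mm up; z up.
- collar_up_1_mid (a point): White porcelain top-hat part, 60 mm tall, about 110 g: sleeve 34 mm across with a round collar 62 mm across, 6 mm thick, at one end. Stands on the sleeve's end, collar UP (54 to 60 mm up, its 20 mm bore too narrow for a finger); grip it across the collar's rim. Topples easily if pushed by the collar. Starts in the top drawer beside collar_down_1. Point: its centre, 30 mm up; z up.
- collar_down_2_mid (a point): White porcelain top-hat part, 60 mm tall, about 110 g: sleeve 34 mm across with a round collar 62 mm across, 6 mm thick, at one end. Stands collar DOWN (collar 0 to 6 mm up, sleeve above it, brass disc on top); grip or push it by the sleeve. Starts on the bench left or right of the chest. Point: its centre, 30 mm up; z up.
- collar_up_2_mid (a point): White porcelain top-hat part, 60 mm tall, about 110 g: sleeve 34 mm across with a round collar 62 mm across, 6 mm thick, at one end. Stands on the sleeve's end, collar UP (54 to 60 mm up, its 20 mm bore too narrow for a finger); grip it across the collar's rim. Topples easily if pushed by the collar. Starts on the bench on the other side. Point: its centre, 30 mm up; z up.
- collar_down_1: The housing of point collar_down_1_mid; origin at the centre of its underside, z up.
- collar_up_1: The housing of point collar_up_1_mid; origin at the centre of its underside, z up.
- collar_down_2: The housing of point collar_down_2_mid; origin at the centre of its underside, z up.
- collar_up_2: The housing of point collar_up_2_mid; origin at the centre of its underside, z up.
- firebrick_mid (a point): Bystander: centre of a white block 65 x 115 x 32 mm lying on the bench between the robot and the chest.
- tape_roll_mid (a point): Bystander: centre of a blue tape roll, 72 mm in diameter and 24 mm high, lying flat on the bench, left.
- marker_mid (a point): Bystander: black marker pen with a blue cap, 127 mm long, 16 mm thick, lying on the bench, right; the point is near its middle.

How it is judged (in metres and radians):
On the way:
1. the top drawer is pulled out to its stop (at least 195 mm) (value of joint drawer above 0.195 m), for 0.2 s.
At the end, for the whole second after the job is handed in: Drawer out over 190 mm; all four housings at rest on its floor (centre 25 to 35 mm above it), upright within 0.1 rad, in one row alternately collar down and up: neighbours' axes under 55 mm apart (touching is 48), the two end ones over 130 mm apart (straight is 144) (value of joint drawer above 0.19 m and ((horizontal distance between collar_down_1_mid and collar_up_1_mid below 0.055 m and horizontal distance between collar_up_1_mid and collar_down_2_mid below 0.055 m and horizontal distance between collar_down_2_mid and collar_up_2_mid below 0.055 m and horizontal distance between collar_down_1_mid and collar_up_2_mid above 0.13 m) or (horizontal distance between collar_down_1_mid and collar_up_2_mid below 0.055 m and horizontal distance between collar_up_2_mid and collar_down_2_mid below 0.055 m and horizontal distance between collar_down_2_mid and collar_up_1_mid below 0.055 m and horizontal distance between collar_down_1_mid and collar_up_1_mid above 0.13 m) or (horizontal distance between collar_down_2_mid and collar_up_1_mid below 0.055 m and horizontal distance between collar_up_1_mid and collar_down_1_mid below 0.055 m and horizontal distance between collar_down_1_mid and collar_up_2_mid below 0.055 m and horizontal distance between collar_down_2_mid and collar_up_2_mid above 0.13 m) or (horizontal distance between collar_down_2_mid and collar_up_2_mid below 0.055 m and horizontal distance between collar_up_2_mid and collar_down_1_mid below 0.055 m and horizontal distance between collar_down_1_mid and collar_up_1_mid below 0.055 m and horizontal distance between collar_down_2_mid and collar_up_1_mid above 0.13 m)) and z of collar_down_1_mid in the frame of drawer_floor between 0.025 and 0.035 m and angle between each of collar_down_1_mid, collar_up_1_mid, collar_down_2_mid, collar_up_2_mid's own z axis and vertical below 0.1 rad and linear speed of each of collar_down_1, collar_up_1, collar_down_2, collar_up_2 below 0.02 m/s and z of collar_up_1_mid in the frame of drawer_floor between 0.025 and 0.035 m and z of collar_down_2_mid in the frame of drawer_floor between 0.025 and 0.035 m and z of collar_up_2_mid in the frame of drawer_floor between 0.025 and 0.035 m).
It fails at once if a housing falls over (leans more than 35 degrees) (angle between any of collar_down_1_mid, collar_up_1_mid, collar_down_2_mid, collar_up_2_mid's own z axis and vertical above 0.61 rad).
It fails at once if a housing is dropped (in free fall, touching nothing, faster than 0.5 m/s: a drop of more than about 13 mm) ((contact force between collar_down_1 and anything else below 0.01 N and linear speed of collar_down_1 above 0.5 m/s) or (contact force between collar_up_1 and anything else below 0.01 N and linear speed of collar_up_1 above 0.5 m/s) or (contact force between collar_down_2 and anything else below 0.01 N and linear speed of collar_down_2 above 0.5 m/s) or (contact force between collar_up_2 and anything else below 0.01 N and linear speed of collar_up_2 above 0.5 m/s)).
It fails at once if the firebrick, tape roll or marker is moved more than 30 mm (distance of any of firebrick_mid, tape_roll_mid, marker_mid from where it was at the start of the episode above 0.03 m).
It also fails if it takes over 72 s, if anything falls off the work surface, if the arm or the gripper's body presses on something with over 40 N, if the wrist force passes 120 N, or if a joint passes its speed limit or range.

ROBOT

A 6-joint arm with a two-finger parallel gripper is mounted at the origin on the work surface. World frame = base frame: x ahead of the robot, y to its left, z up, the work surface at z = 0. Lengths are in mm, angles in degrees, forces in N, time in s.
With the tool pointing down it reaches from about 300 to 850 mm from the base axis. Payload 4.2 kg.
Tool frame: the origin (TCP) lies between the finger pads; the fingertips stand 19 mm ahead of it and the grasp point (between the pads) is the TCP (env.tips_ahead is the distance from the TCP to the fingertips, in mm); z points along the fingers, y is the direction in which the jaws open and shut (so a half turn about z gives the same grasp; the last joint's range is limited). The gripper opens to 91 mm and grips with 3 to 60 N. Pads are 32 mm wide; open, the fingers measure 118 mm over their backs; the gripper's body (76 mm by 178 mm) begins 60 mm behind the grasp point.
Start: joints at [-69.156, 18.312, 89.639, -0, 72.044, -1.146], TCP at [215.312, -533.184, 205.876] pointing down, gripper open.
Joint ranges: [-177.97, 177.97], [-48.28, 115.42], [12.27, 149.76], [-77.06, 257.06], [2.81, 150.46], [-146.56, 146.56]. Speed limits (degrees/s): [147.25, 147.25, 180, 180, 180, 180].

INTERFACE

Orientations are given as [roll, pitch, yaw] about the fixed x, y, z axes, in that order (R = Rz(yaw) Ry(pitch) Rx(roll)).
In Python, from workcell import telemetry, viewer, job_done, env gives the robot as it stands. The module is installed in compiled form; this text tells all that it offers.
- The arm moves only by the shell command python3 -m jog 'ROWS' [FORCE]. ROWS is JSON, a list of rows, each a list of 3 entries, a list of its own where there are three numbers: the shift along the tool's x, y, z in cm, then the turn about the tool's z in degrees, then the opening, from 0 (shut) to 1 (fully open). A call has 1 to 10 rows; each row shifts and turns the pose as measured when the row begins, along the tool's axes as they then stand; what a row does not reach is not made up. A row lasts 1/8 s, in which the tool goes at most 62.5 mm and 10.7 degrees, less where a joint would pass 70% of its speed; a pose out of reach is approached as far as the arm can. A call is refused whole if a number of a shift passes 6.25 or a number of a turn 10.7, either way. A call with a gripper value outside its range is refused whole. The fingers move at their own pace and stop on an object; FORCE is the grip in N (left out, the last holds). Time passes only in rows, so rows that do not move let the fingers close. It gives the time, the measured TCP pose, the force and the opening at its end, in the units of the state.
- telemetry.state(): the state, without advancing time (a new reading comes with each control period).
- viewer.grab_frame(name): name is "side" or "top" or "wrist"; returns a dict with "color" (384x512x3 uint8, red, green, blue), "K" (3x3 intrinsics, pixels), "rvec" (rotation vector, rad) and "tvec" (3), from world to camera coordinates, as OpenCV has them. Camera axes: x right, y down, z forward; pixel columns grow to the right and rows downward; lengths in mm; the calibration is good to about 2 mm. The wrist camera is an equidistant fisheye: a pixel r from the principal point sees the ray r / f radians off the axis. A picture is of the moment at which its call begins. There is no depth.
- job_done(): hands the job in, once; it reports no verdict.
The state is a dict: "time_s": time; "qpos": joint angles; "qvel": joint speeds; "effort": joint torques, N m; "ee_pos": TCP position; "ee_rot": TCP orientation; "force": force on the tool from outside, world axes, zero at the start; "torque": the same for the moment, N m; "gripper_width": finger opening in mm.
Only numpy, scipy, OpenCV 4.12 (cv2) and the standard library are available. Lean on these libraries where they do the work, as an engineer would, in place of code of your own. Each camera call takes 0.05 s, during which the arm holds its last target. There are 200 camera calls.

## Working session

There is one attempt and no reset: what is moved stays moved. The work goes in short steps, Python scripts to look and compute and a shell command to move; the robot and the scene stay as the last step left them, time stands still between calls to the robot, and variables do not carry over. Pictures are saved under pics/ and viewed, about 8 in all and at most 12, crops included, and the job is handed in when it is done.

```bash
mkdir -p pics
cat > h.py <<'E'
import cv2,numpy as np
from workcell import telemetry,viewer,env
from scipy.spatial.transform import Rotation as Ro
def grab(n,f):
    d=viewer.grab_frame(n); cv2.imwrite('pics/'+f+'.png',d['color'][:,:,::-1])
    np.savez('pics/'+f+'.npz',K=d['K'],r=d['rvec'],t=d['tvec'],c=d['color']); return d
def ray(f,u,v):
    d=np.load('pics/'+f+'.npz'); K=d['K']; R=cv2.Rodrigues(d['r'].ravel())[0]; t=d['t'].ravel()
    x=np.array([(u-K[0,2])/K[0,0],(v-K[1,2])/K[1,1]])
    if f.startswith('wrist'):
        r=np.hypot(*x); c=np.array([*(x/r*np.sin(r) if r>0 else x),np.cos(r)])
    else: c=np.array([*x,1.])
    return -R.T@t, R.T@c
def at(f,u,v,z):
    o,d=ray(f,u,v); return np.round(o+d*(z-o[2])/d[2],1)
def proj(f,P):
    d=np.load('pics/'+f+'.npz'); K=d['K']; R=cv2.Rodrigues(d['r'].ravel())[0]
    c=R@np.array(P,float)+d['t'].ravel()
    if f.startswith('wrist'):
        th=np.arctan2(np.hypot(c[0],c[1]),c[2]); x=c[:2]/np.hypot(c[0],c[1])*th
    else: x=c[:2]/c[2]
    return np.round([K[0,0]*x[0]+K[0,2],K[1,1]*x[1]+K[1,2]],1)
def big(f,g,x0,y0,x1,y1,s):
    im=cv2.imread('pics/'+f+'.png')[y0:y1,x0:x1]; cv2.imwrite('pics/'+g+'.png',cv2.resize(im,None,fx=s,fy=s,interpolation=cv2.INTER_CUBIC))
E
python3 - <<'E'
from h import *
a=grab('top','top0');b=grab('side','side0');c=grab('wrist','wrist0')
for d in(a,b,c):print(d['K'].round(1).tolist(),d['rvec'],d['tvec'])
big('top0','top0b',0,0,512,384,1.5)
print(telemetry.state())
E
```

```text
[[418.1, 0.0, 255.7], [0.0, 418.1, 190.3], [0.0, 0.0, 1.0]] [ 2.09246258 -2.13378269  0.16163475] [ 23.98512184 642.20886415 947.43936443]
[[447.7, 0.0, 248.0], [0.0, 447.7, 184.2], [0.0, 0.0, 1.0]] [ 2.0848364  -0.22958173  0.14910596] [-602.18962733  168.14794675  972.40354159]
[[297.3, 0.0, 255.2], [0.0, 297.3, 188.0], [0.0, 0.0, 1.0]] [-2.43388734  1.6406136   0.20144519] [-575.17050156  -26.92326895  388.61508355]
{'time_s': 0.15, 'qpos': array([-6.91526921e+01,  1.83417484e+01,  8.96896516e+01, -1.61563207e-03,
        7.20419359e+01, -1.14528114e+00]), 'qvel': array([ 0.01192474, -0.02617511, -0.17979323,  0.05936851, -0.10117328,
       -0.05053387]), 'effort': array([ 1.00464367e-03, -4.12773836e+01, -2.32154596e+01,  7.28795235e-02,
        4.33845143e-02, -9.13228337e-05]), 'ee_pos': array([ 215.19424211, -532.80838715,  205.2329675 ]), 'ee_rot': array([-1.79926648e+02,  7.01679081e-05,  2.19930882e+01]), 'force': array([-0.90399528, -0.00663658,  0.49738101]), 'torque': array([ 0.05533292, -0.01499881, -0.01831452]), 'gripper_width': 91.53564507629233}
```

View pics/top0b.png

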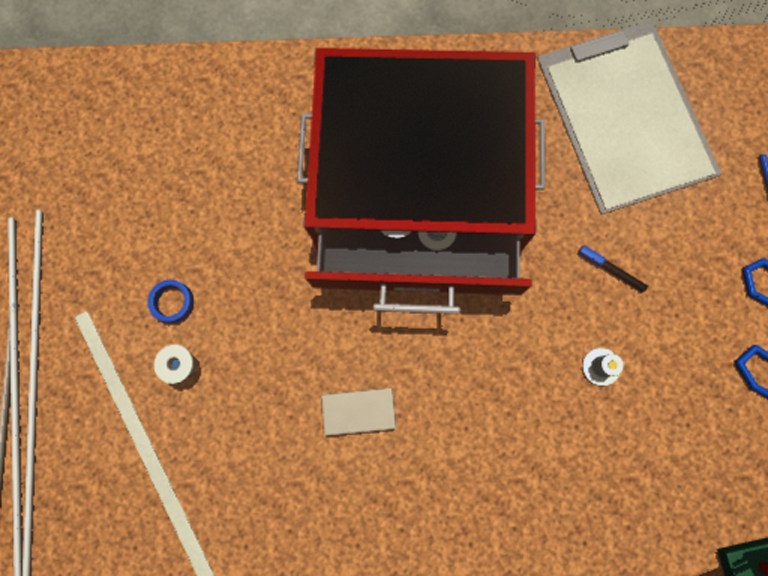

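View pics/side0.png

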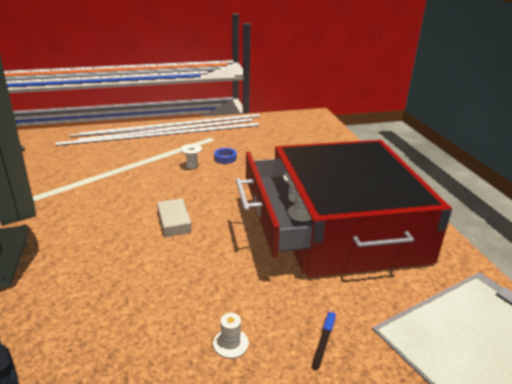

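Top view (1.5×): handle bar runs (377,308) to (460,310). The collar-up housing is at (174,364) on the left, and the collar-down one at (612,366) on the right with its brass disc up. The drawer housings are partly hidden under the chest top at about (396,232) and (437,236). The brick is at (358,412).

Run:
```python
from h import *
s=1/1.5
for n,u,v,z in[('hL',377,308,121),('hR',460,310,121),('up2',174,364.5,60),('dn2',612,366,60),('dn2c',602,367,5),('chFL',306,228,152),('chFR',534,234,152),('chBL',317,50,152),('frL',306,280,144),('frR',530,288,144),('dn',396,232,100),('up',437,236,134),('brick',358,412,32),('tape',170,301,24),('mk',613,268,10)]:
    print(n,at('top0',u*s,v*s,z))
for n,u,v,z in[('up2 top',191,150,60),('dn2',231,319,60),('h0',239,180,121),('h1',256,206,121)]: print('side',n,at('side0',u,v,z))
```

```text
hL [597.   20.1 121. ]
hR [ 591.3 -103.3  121. ]
up2 [522.5 345.1  60. ]
dn2 [ 507.5 -340.2   60. ]
dn2c [ 508.8 -342.     5. ]
chFL [714.5 122.5 152. ]
chFR [ 696.9 -212.7  152. ]
chBL [1002.4  106.8  152. ]
frL [637.5 123.3 144. ]
frR [ 618.2 -203.8  144. ]
dn [719.2 -10.5 100. ]
up [702.2 -72.1 134. ]
brick [443.6  56.3  32. ]
tape [630.4 369.7  24. ]
mk [ 672.5 -371.6   10. ]
side up2 top [520.8 336.5  60. ]
side dn2 [ 510. -337.   60.]
side h0 [600.3  24.4 121. ]
side h1 [612.4 -93.5 121. ]
```

```bash
cat >> h.py <<'E'
def plan(*tgt,n=None):
    """how far to go to x,y,z,yaw: per-row tool-axes shifts (cm) and turn"""
    s=telemetry.state(); p=np.array(s['ee_pos']); yaw=s['ee_rot'][2]
    dy=(tgt[3]-yaw+180)%360-180; d=np.array(tgt[:3])-p
    n=n or int(np.ceil(max(np.linalg.norm(d)/60,abs(dy)/10.3,1)))
    for i in range(n):
        R=Ro.from_euler('xyz',[180,0,yaw+dy*i/n],degrees=True).as_matrix()
        print(np.round(R.T@d/n/10,2).tolist(),round(-dy/n,1))
def st():
    s=telemetry.state(); print(round(s['time_s'],2),s['ee_pos'].round(1),s['ee_rot'].round(1),s['force'].round(1),round(s['gripper_width'],1))
E
python3 -c "
from h import *
plan(594,-42,200,87,n=12)"
```

```text
[4.46, -2.61, 0.04] -5.4
[4.69, -2.18, 0.04] -5.4
[4.87, -1.73, 0.04] -5.4
[5.01, -1.26, 0.04] -5.4
[5.11, -0.78, 0.04] -5.4
[5.16, -0.29, 0.04] -5.4
[5.16, 0.19, 0.04] -5.4
[5.12, 0.68, 0.04] -5.4
[5.03, 1.16, 0.04] -5.4
[4.9, 1.63, 0.04] -5.4
[4.73, 2.09, 0.04] -5.4
[4.51, 2.52, 0.04] -5.4
```

```bash
python3 -m jog '[[[4.5,-2.6,0],-5.4,0.29],[[4.7,-2.2,0],-5.4,0.29],[[4.9,-1.7,0],-5.4,0.29],[[5,-1.3,0],-5.4,0.29],[[5.1,-0.8,0],-5.4,0.29],[[5.2,-0.3,0],-5.4,0.29],[[5.2,0.2,0],-5.4,0.29],[[5.1,0.7,0],-5.4,0.29],[[5,1.2,0],-5.4,0.29],[[4.9,1.6,0],-5.4,0.29]]' 20
python3 -c "
from h import *
plan(594,-42,200,87)"
```

```text
time_s: 1.4
ee_pos: [534.3, -109.8, 203.0]
ee_rot: [-179.9, -0.1, 77.4]
force: [-0.0, -1.1, 0.5]
gripper_width: 26.3
[3.96, 2.17, 0.15] -4.8
[3.77, 2.49, 0.15] -4.8
```

Arm tracks well. Go above the bar, then a close look with the wrist camera.

```bash
python3 -m jog '[[[4,2.2,0.1],-4.8,0.29],[[3.8,2.5,0.2],-4.8,0.29],[[0,0,0],0,0.29]]'
python3 - <<'E'
from h import *
grab('wrist','wrist1');grab('top','top1')
w=cv2.resize(cv2.imread('pics/wrist1.png'),None,fx=1.5,fy=1.5)
cv2.imwrite('pics/w1b.png',w); st()
print(proj('wrist1',[594,-42,121]),proj('wrist1',[597,20,121]),proj('wrist1',[591,-103,121]))
E
```

```text
time_s: 1.78
ee_pos: [597.2, -35.6, 198.6]
ee_rot: [-179.8, -0.1, 87.6]
force: [-0.6, -0.8, 0.9]
gripper_width: 26.5
1.88 [595.5 -37.8 199. ] [-1.798e+02 -1.000e-01  8.740e+01] [-0.5 -0.9 -0.9] 26.3
[251.6 198.9] [251.9 128.8] [251.3 260. ]
```

View pics/w1b.png

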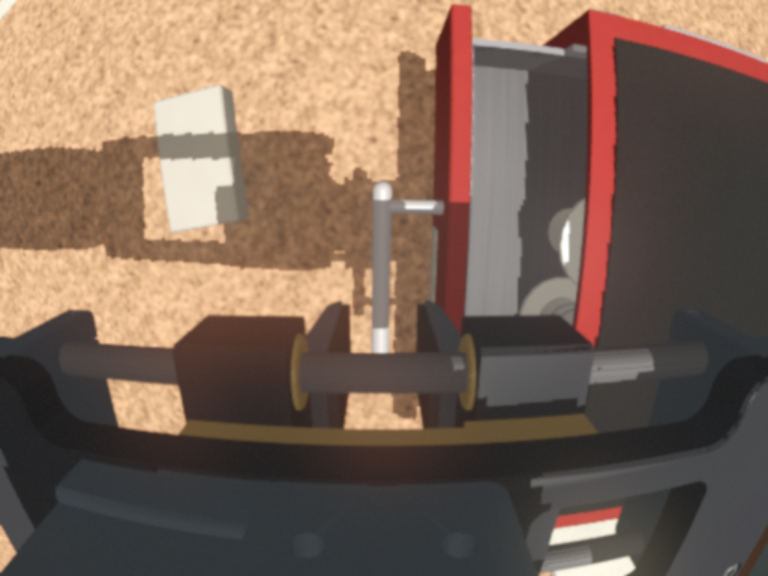

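The wrist picture shows the bar at column ~381 (1.5×), midway between the fingers (~348 and ~418). The rear gap to the drawer front is free, so I go down and grip.

```bash
python3 -m jog '[[[0,0,4],0,0.29],[[0,0,3.6],0,0.29],[[0,0,0.2],0,0.29],[[0,0,0],0,0],[[0,0,0],0,0],[[0,0,0],0,0]]' 40
```

```text
time_s: 2.62
ee_pos: [595.0, -43.1, 125.0]
ee_rot: [179.8, 0.0, 87.0]
force: [0.1, -0.1, 0.1]
gripper_width: 1.1
```

```bash
python3 -m jog '[[[0,0,0],0,0],[[0,0,0],0,0]]'
python3 - <<'E'
from h import *
grab('side','side2');grab('top','top2');st()
a=cv2.resize(cv2.imread('pics/side2.png')[110:290,180:340],None,fx=2.5,fy=2.5)
b=cv2.resize(cv2.imread('pics/top2.png')[120:230,180:340],None,fx=2.5,fy=2.5)
o=np.zeros((450,800,3),np.uint8);o[:,:400]=a[:450];o[:275,400:]=b
cv2.imwrite('pics/c2.png',o)
E
```

```text
time_s: 2.88
ee_pos: [595.7, -43.1, 126.2]
ee_rot: [179.7, 0.0, 87.0]
force: [0.2, -0.2, 1.1]
gripper_width: 0.4
2.98 [595.6 -43.1 126.1] [179.7   0.   87. ] [-0.5  0.   0.1] 0.4
```

View pics/c2.png

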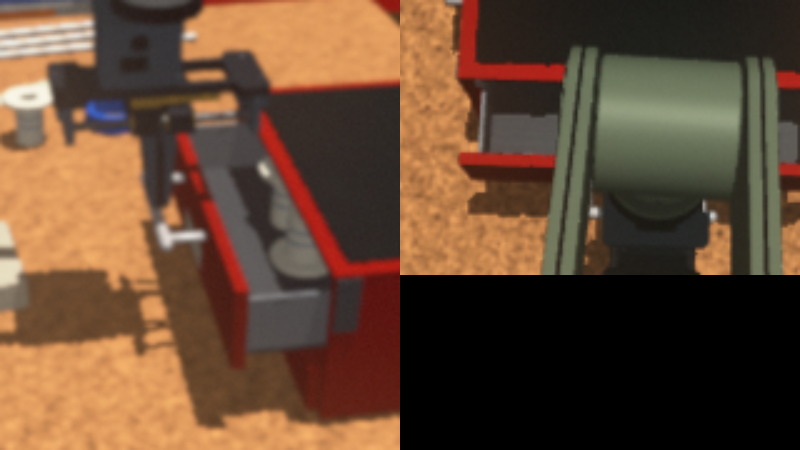

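```bash
python3 - <<'E'
from h import *
f=lambda P:(proj('side2',P)-[180,110])*2.5
for P in([595,-43,107],[595,-43,121],[597,20,121],[591,-103,121],[597,10,121],[592,-93,121]):print(P,f(P))
import glob
# bar line measured in side0 & top0 : intersect
for (u,v,u2,v2) in [(377/1.5,308/1.5,238,180),(460/1.5,310/1.5,247,206)]:
    o1,d1=ray('top0',u,v);o2,d2=ray('side0',u2,v2)
    A=np.c_[d1,-d2];s=np.linalg.lstsq(A,o2-o1,rcond=None)[0];print((o1+s[0]*d1).round(1),(o2+s[1]*d2).round(1))
E
python3 - <<'E'
import cv2,sys
sys.path.insert(0,'.')
import os;os.chdir('.')
from h import big
big('side2','c3',215,140,285,235,8)
E
```

```text
[595, -43, 107] [157.25 225.5 ]
[595, -43, 121] [157.25 212.  ]
[597, 20, 121] [145.  177.5]
[591, -103, 121] [168.   248.75]
[597, 10, 121] [147.25 182.75]
[592, -93, 121] [166.5 242.5]
[596.6  20.  123.8] [597.   20.  123.8]
[ 590.1 -102.5  129.6] [ 590.6 -102.6  129.6]
```

View pics/c3.png

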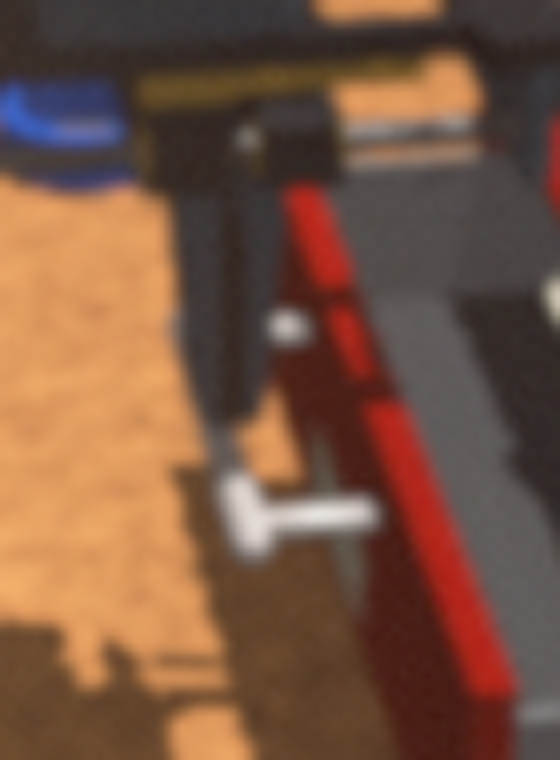

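Run:
```python
from h import *
print({k:getattr(env,k) for k in dir(env) if not k.startswith('_')}); st()
g=lambda P:(proj('side2',P)-[215,140])*8
R=Ro.from_euler('xyz',telemetry.state()['ee_rot'],degrees=True).as_matrix();p=telemetry.state()['ee_pos']
for l in([16,0,19],[-16,0,19],[16,0,-30],[-16,0,-30],[16,14,-30],[-16,-14,-30],[0,0,-60],[-16,14,19],[-16,-14,19]):print(l,g(p+R@np.array(l)))
for P in([591,-103,121],[591,-103,115],[597,20,121]):print(g(P))
```

```text
{'Unreachable': <class 'workcell.Unreachable'>, 'tips_ahead': 19.0}
2.98 [595.6 -43.1 126.1] [179.7   0.   87. ] [-0.5  0.   0.1] 0.4
[16, 0, 19] [216.8 451.2]
[-16, 0, 19] [235.2 511.2]
[16, 0, -30] [216.8 300.8]
[-16, 0, -30] [235.2 357.6]
[16, 14, -30] [266.4 296.8]
[-16, -14, -30] [184.  362.4]
[0, 0, -60] [225.6 232. ]
[-16, 14, 19] [284.8 507.2]
[-16, -14, 19] [184.8 516. ]
[257.6 556. ]
[257.6 575.2]
[184. 328.]
```

```bash
python3 -m jog '[[[0,0,0],0,0.29],[[0,0,0],0,0.29],[[0,0,0.5],0,0.29]]';python3 -m jog '[[[0,0,0.4],0,0.29],[[0,0,0],0,0.29]]';python3 -m jog '[[[0,0,0],0,0],[[0,0,0],0,0],[[0,0,0],0,0]]'
```

```text
time_s: 3.35
ee_pos: [595.8, -43.0, 121.0]
ee_rot: [179.7, 0.0, 87.0]
force: [-1.1, -0.5, -0.4]
gripper_width: 25.9
time_s: 3.6
ee_pos: [595.2, -42.9, 115.8]
ee_rot: [179.7, 0.0, 87.0]
force: [0.5, 0.2, -0.1]
gripper_width: 26.8
time_s: 3.98
ee_pos: [596.4, -43.0, 118.4]
ee_rot: [179.6, 0.0, 87.0]
force: [-1.9, -0.1, 10.3]
gripper_width: 1.4
```

```bash
python3 -m jog '[[[0,0,0],0,0.29],[[0,0,0],0,0.29],[[0,0,0.8],0,0.29],[[0,0,0.7],0,0.29],[[0,0,0],0,0.29]]';python3 -m jog '[[[0,0,0],0,0],[[0,0,0],0,0],[[0,0,0],0,0]]'
python3 -c "
from h import *
grab('side','side3');big('side3','c4',215,140,285,235,6)"
```

```text
time_s: 4.6
ee_pos: [596.2, -43.0, 102.0]
ee_rot: [179.6, 0.0, 87.0]
force: [-0.6, 0.0, 0.0]
gripper_width: 26.4
time_s: 4.97
ee_pos: [596.4, -43.0, 101.7]
ee_rot: [179.6, 0.0, 87.0]
force: [0.9, 0.7, -1.5]
gripper_width: 9.8
```

View pics/c4.png

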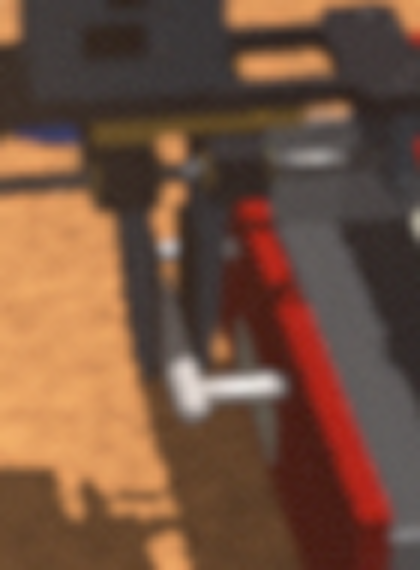

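Gripped: the two fingers straddle the bar at (150,370) and (210,360), width 9.8. The tips sit higher in the picture than the reported pose implies, so I work out by how much, then pull.

```bash
python3 - <<'E'
from h import *
R=Ro.from_euler('xyz',telemetry.state()['ee_rot'],degrees=True).as_matrix();p=telemetry.state()['ee_pos']
for x in(-16,16):
  for y in(-5,-18,5,18):
    for z in (19,0): print((x,y,z),((proj('side3',p+R@np.array([x,y,z]))-[215,140])*6).round())
print(R.round(3).tolist())
E
python3 -m jog '[[[0,-2,0],0,0],[[0,-2.5,0],0,0]]'
```

```text
(-16, -5, 19) [164. 440.]
(-16, -5, 0) [164. 397.]
(-16, -18, 19) [130. 443.]
(-16, -18, 0) [130. 400.]
(-16, 5, 19) [191. 437.]
(-16, 5, 0) [191. 395.]
(-16, 18, 19) [226. 434.]
(-16, 18, 0) [226. 391.]
(16, -5, 19) [151. 394.]
(16, -5, 0) [151. 352.]
(16, -18, 19) [118. 397.]
(16, -18, 0) [117. 355.]
(16, 5, 19) [177. 392.]
(16, 5, 0) [177. 349.]
(16, 18, 19) [211. 389.]
(16, 18, 0) [211. 346.]
[[0.053, 0.999, 0.007], [0.999, -0.053, -0.001], [-0.0, 0.007, -1.0]]
time_s: 5.28
ee_pos: [555.8, -40.7, 101.7]
ee_rot: [179.0, 0.0, 86.9]
force: [3.5, 0.6, -1.4]
gripper_width: 9.8
```

```bash
python3 -m jog '[[[0,-3,0],0,0],[[0,-3,0],0,0],[[0,-3,0],0,0],[[0,-1.5,0],0,0],[[0,-1.5,0],0,0]]';python3 -m jog '[[[0,-1,0],0,0],[[0,-1,0],0,0],[[0,0,0],0,0]]'
```

```text
time_s: 5.9
ee_pos: [461.7, -35.5, 102.2]
ee_rot: [175.2, -0.0, 86.8]
force: [48.0, -0.5, -49.8]
gripper_width: 10.4
time_s: 6.28
ee_pos: [463.4, -35.6, 102.2]
ee_rot: [172.7, -0.0, 86.7]
force: [-4.2, -1.0, 1.3]
gripper_width: 9.9
```

```bash
python3 -m jog '[[[0,0,0],0,0.29],[[0,0,0],0,0.29],[[0,0,0],0,0.29]]';python3 -m jog '[[[0,0.8,-4],0,0.29],[[0,0.6,-4],0,0.29],[[0,0,-4],0,0.29],[[0,0,0],0,0.29]]'
python3 -c "
from h import *
print(telemetry.state()['qpos'])"
```

```text
time_s: 6.65
ee_pos: [462.9, -35.6, 102.5]
ee_rot: [172.7, -0.0, 86.7]
force: [0.4, 0.2, 0.7]
gripper_width: 26.7
time_s: 7.15
ee_pos: [460.4, -35.6, 226.7]
ee_rot: [172.8, -0.0, 86.7]
force: [0.4, 0.1, 0.5]
gripper_width: 26.1
[ -6.11929043   3.3224351  106.23046227   0.41445226  63.30138674
  -3.00801903]
```

```bash
python3 -m jog '[[[-5,-2.5,0],0,0.6],[[-5,-2.5,0],0,1],[[-5,-2.5,0],0,1],[[-5,-2.5,1],0,1],[[-2,-1.5,3],0,1],[[0,0,3],0,1],[[0,0,0],0,1]]'
python3 -c "
from h import *
grab('top','top4');grab('side','side4');big('top4','t4',150,60,420,262,2.9)"
```

```text
time_s: 8.02
ee_pos: [336.5, -253.2, 135.8]
ee_rot: [173.1, -0.2, 86.9]
force: [0.3, 0.6, 0.2]
gripper_width: 90.8
```

View pics/t4.png

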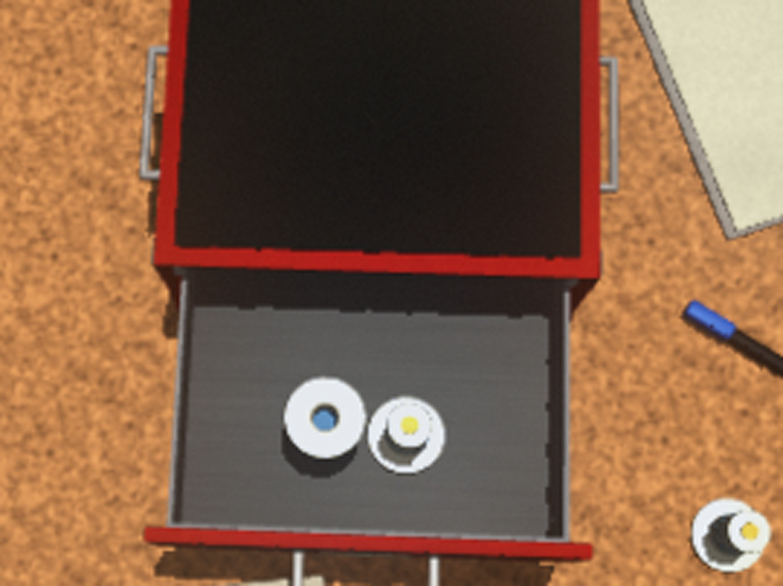

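Drawer is out. In the 2.9× crop, collar_up_1's collar is centred at (325,418), with collar_down_1 to its right (disc (410,425), collar (406,435)). Drawer side walls are at about x=178 and 567, and the front wall's inner edge at y≈527.

```bash
python3 - <<'E'
from h import *
c=lambda u,v,z:at('top4',150+u/2.9,60+v/2.9,z)
for n,a in [('up1',(325,418,134)),('dn1 top',(410,425,134)),('dn1 col',(406,435,79)),('wallL',(180,400,124)),('wallR',(567,400,124)),('frontL',(172,523,144)),('frontR',(567,540,144)),('dn2',(749,532,60)),('rear L',(165,262,152)),('rearR',(598,271,152))]: print(n,c(*a))
E
python3 -m jog '[[[0,0,4],0,1],[[0,0,4],0,1],[[0,0,1.5],0,1],[[0,0,1],0,1]]'
```

```text
up1 [597.2  -4.2 134. ]
dn1 top [590.5 -68.6 134. ]
dn1 col [590.2 -68.3  79. ]
wallL [615.2 108.  124. ]
wallR [ 608.7 -189.9  124. ]
frontL [519.2 111.1 144. ]
frontR [ 501.3 -180.4  144. ]
dn2 [ 508.8 -340.9   60. ]
rear L [718.2 116.1 152. ]
rearR [ 702.7 -213.5  152. ]
time_s: 8.62
ee_pos: [358.0, -258.0, 37.7]
ee_rot: [172.2, 0.6, 87.2]
force: [-0.5, -0.1, 0.5]
gripper_width: 91.3
```

```bash
for i in 1; do python3 -m jog '[[[0,0,1],0,1],[[0,0,0.6],0,1]]'; done; python3 -m jog '[[[0,0,0.6],0,1],[[0,0,0.6],0,1]]'; python3 -m jog '[[[0,0,0.6],0,1],[[0,0,0.6],0,1]]'
```

```text
time_s: 8.88
ee_pos: [361.7, -258.9, 22.5]
ee_rot: [172.0, 0.7, 87.2]
force: [-0.8, 0.4, 0.8]
gripper_width: 91.3
time_s: 9.12
ee_pos: [364.0, -259.6, 10.6]
ee_rot: [171.9, 0.8, 87.2]
force: [0.2, 1.0, 0.2]
gripper_width: 91.3
time_s: 9.38
ee_pos: [365.8, -259.9, -1.3]
ee_rot: [171.9, 0.8, 87.2]
force: [-14.7, 4.7, 81.4]
gripper_width: 91.4
```

```bash
python3 -m jog '[[[0,0,0],0,1]]'; python3 -m jog '[[[0,0,0.2],0,1],[[0,0,0.2],0,1]]';python3 -m jog '[[[0,0,0.2],0,1],[[0,0,0.2],0,1],[[0,0,0.2],0,1]]'
```

```text
time_s: 9.5
ee_pos: [365.7, -259.9, -0.7]
ee_rot: [171.9, 0.7, 87.3]
force: [-1.4, 0.1, 9.0]
gripper_width: 91.4
time_s: 9.75
ee_pos: [365.8, -259.8, -1.0]
ee_rot: [172.0, 0.7, 87.4]
force: [-7.9, 3.0, 35.4]
gripper_width: 91.2
time_s: 10.12
ee_pos: [365.7, -259.7, -1.0]
ee_rot: [171.9, 0.7, 87.5]
force: [-7.5, 2.6, 30.0]
gripper_width: 91.1
```

```bash
python3 -m jog '[[[0,0,-5],0,1],[[0,0,-6],0,0.5],[[0,0,-6],0,0],[[0,0,-5],0,0]]'; python3 -c "
from h import *
st();plan(588,-145,205,0)"
```

```text
time_s: 10.62
ee_pos: [333.0, -254.5, 219.7]
ee_rot: [172.3, 0.4, 87.5]
force: [0.4, -0.8, -0.9]
gripper_width: 64.3
10.62 [ 333.  -254.5  219.7] [172.3   0.4  87.5] [ 0.4 -0.8 -0.9] 64.3
[1.34, 2.78, 0.16] 9.7
[1.79, 2.51, 0.16] 9.7
[2.19, 2.17, 0.16] 9.7
[2.52, 1.77, 0.16] 9.7
[2.79, 1.32, 0.16] 9.7
[2.97, 0.83, 0.16] 9.7
[3.07, 0.32, 0.16] 9.7
[3.08, -0.2, 0.16] 9.7
[3.0, -0.72, 0.16] 9.7
```

```bash
python3 -m jog '[[[1.3,2.8,0.2],9.7,0],[[1.8,2.5,0.2],9.7,0],[[2.2,2.2,0.2],9.7,0],[[2.5,1.8,0.2],9.7,0],[[2.8,1.3,0.2],9.7,0],[[3,0.8,0.2],9.7,0],[[3.1,0.3,0.2],9.7,0],[[3.1,-0.2,0.2],9.7,0],[[3,-0.7,0.2],9.7,0],[[0,0,0],0,0]]'
```

```text
time_s: 11.88
ee_pos: [600.6, -148.1, 237.7]
ee_rot: [179.3, -8.1, -2.6]
force: [-0.3, 0.9, 0.6]
gripper_width: 0.4
```

```bash
python3 -m jog '[[[2,-5,0],0,0],[[2,-5,2],0,0],[[0.5,-0.3,4],0,0],[[0,0,3.5],0,0],[[0,0,0],0,0]]'
```

```text
time_s: 12.5
ee_pos: [660.8, -48.9, 145.0]
ee_rot: [179.1, -7.8, -2.2]
force: [1.1, -0.6, -0.3]
gripper_width: 0.4
```

```bash
python3 -m jog '[[[1,0,1],0,0],[[0.8,0,0.4],0,0],[[0.5,0,0],0,0]]';python3 -m jog '[[[0.7,0,0.1],0,0],[[0.7,0,0.1],0,0],[[0.7,0,0.1],0,0]]'
```

```text
time_s: 12.88
ee_pos: [688.0, -51.7, 137.8]
ee_rot: [179.0, -8.2, -2.2]
force: [0.0, 0.4, 0.8]
gripper_width: 0.2
time_s: 13.25
ee_pos: [691.0, -51.9, 138.4]
ee_rot: [179.1, -5.7, -2.2]
force: [-19.9, 1.2, 12.2]
gripper_width: 0.2
```

```bash
python3 -m jog '[[[0.7,0,0.1],0,0],[[0.7,0,0.1],0,0],[[0.7,0,0.1],0,0]]';python3 -m jog '[[[0.7,0,0.1],0,0],[[0.7,0,0.1],0,0]]'
```

```text
time_s: 13.62
ee_pos: [690.4, -51.8, 139.3]
ee_rot: [179.1, -2.9, -2.2]
force: [-18.9, 1.3, 11.3]
gripper_width: 0.7
time_s: 13.88
ee_pos: [690.0, -51.8, 139.8]
ee_rot: [179.1, -1.0, -2.2]
force: [-19.0, 0.8, 11.6]
gripper_width: 0.2
```

```bash
python3 -m jog '[[[0.7,0,0],0,0],[[-1,0,-1],0,0],[[-2,0,-4],0,0],[[-2,0,-4],0,0],[[0,0,0],0,0.5]]'; python3 -c "
from h import *
st();plan(591,-68.5,205,87)"
```

```text
time_s: 14.5
ee_pos: [639.9, -48.7, 236.1]
ee_rot: [179.1, -0.5, -2.2]
force: [-0.1, -0.1, -0.2]
gripper_width: 7.7
14.5 [639.9 -48.7 236.1] [179.1  -0.5  -2.2] [-0.1 -0.1 -0.2] 7.7
[-0.53, 0.24, 0.35] -9.9
[-0.57, 0.15, 0.35] -9.9
[-0.58, 0.04, 0.35] -9.9
[-0.58, -0.06, 0.35] -9.9
[-0.57, -0.16, 0.35] -9.9
[-0.53, -0.25, 0.35] -9.9
[-0.48, -0.34, 0.35] -9.9
[-0.41, -0.42, 0.35] -9.9
[-0.34, -0.48, 0.35] -9.9
```

```bash
python3 -m jog '[[[-0.5,0.2,0.4],-9.9,0.65],[[-0.6,0.2,0.4],-9.9,0.65],[[-0.6,0,0.4],-9.9,0.65],[[-0.6,-0.1,0.4],-9.9,0.65],[[-0.6,-0.2,0.3],-9.9,0.65],[[-0.5,-0.3,0.3],-9.9,0.65],[[-0.5,-0.3,0.3],-9.9,0.65],[[-0.4,-0.4,0.3],-9.9,0.65],[[-0.3,-0.5,0.3],-9.9,0.65],[[0,0,0],0,0.65]]'; python3 -c "
from h import *
st();plan(591,-68.5,185,87)
grab('wrist','wrist5')
print(proj('wrist5',[590.5,-68.5,134]),proj('wrist5',[597,-4,134]))
big('wrist5','w5',100,20,420,300,2)"
```

```text
time_s: 15.75
ee_pos: [593.2, -69.8, 201.2]
ee_rot: [179.2, 0.9, 89.8]
force: [0.4, -0.5, -0.4]
gripper_width: 59.3
15.75 [593.2 -69.8 201.2] [179.2   0.9  89.8] [ 0.4 -0.5 -0.4] 59.3
[0.13, -0.22, 1.62] 2.8
[250.3 192. ] [257.8 115.3]
```

View pics/w5.png

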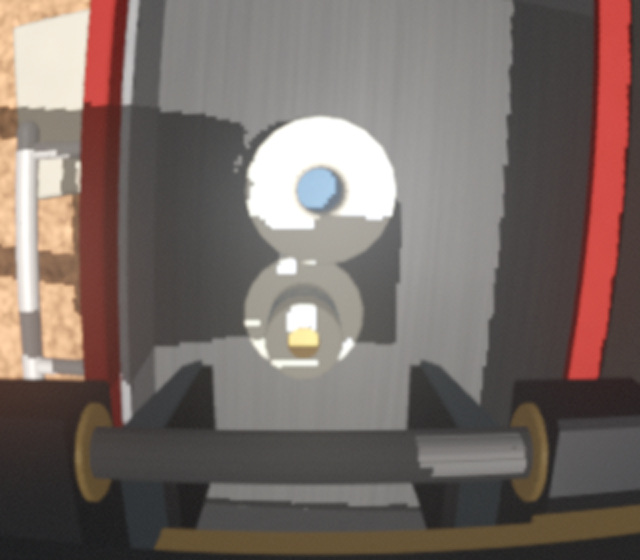

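Wrist view: collar_up_1's collar centre is at (320,189) and collar_down_1's disc at about (303,337), both within ~2 px of prediction. I go down and grip collar_down_1.

```bash
python3 -m jog '[[[0.1,-0.2,1.5],2.8,0.65],[[0,0,3],0,0.65],[[0,0,3],0,0.65],[[0,0,2],0,0.65],[[0,0,0.8],0,0.65],[[0,0,0],0,0.65]]';python3 -m jog '[[[0,0,0],0,0],[[0,0,0],0,0],[[0,0,0],0,0],[[0,0,0],0,0]]' 10
```

```text
time_s: 16.55
ee_pos: [597.8, -70.1, 96.9]
ee_rot: [178.7, 0.8, 86.0]
force: [-0.2, -0.2, -0.2]
gripper_width: 59.2
time_s: 17.05
ee_pos: [599.2, -70.2, 99.3]
ee_rot: [178.5, 0.9, 85.9]
force: [-0.5, -0.2, -1.5]
gripper_width: 34.1
```

```bash
python3 -m jog '[[[0.6,-0.2,0],0,0],[[0.6,-0.2,0],0,0],[[0.3,-0.1,0],0,0],[[0,0,0],0,0]]'
```

```text
time_s: 17.55
ee_pos: [595.0, -53.6, 99.1]
ee_rot: [178.4, 0.9, 86.0]
force: [1.2, -0.4, -0.9]
gripper_width: 33.8
```

```bash
python3 -m jog '[[[0,0,0.2],0,0],[[0,0,0],0,0.65],[[0,0,0],0,0.65],[[0,0,0],0,0.65],[[0,0,-4],0,0.65],[[0,0,-5],0,0.65],[[0,0,-3],0,0.65]]'; python3 -c "
from h import *
st();grab('top','top6');plan(508.5,-341,200,87)"
```

```text
time_s: 18.42
ee_pos: [590.6, -51.7, 218.1]
ee_rot: [178.8, 0.8, 85.9]
force: [0.3, -0.0, 0.6]
gripper_width: 59.3
18.43 [590.6 -51.7 218.1] [178.8   0.8  85.9] [ 0.3 -0.   0.6] 59.3
[-4.91, -1.05, 0.36] -0.2
[-4.9, -1.07, 0.36] -0.2
[-4.9, -1.08, 0.36] -0.2
[-4.9, -1.1, 0.36] -0.2
[-4.89, -1.11, 0.36] -0.2
[-4.89, -1.13, 0.36] -0.2
```

```bash
python3 -m jog '[[[-4.9,-1.1,0.3],0,0.75],[[-4.9,-1.1,0.4],0,0.75],[[-4.9,-1.1,0.4],0,0.75],[[-4.9,-1.1,0.4],0,0.75],[[-4.9,-1.1,0.4],0,0.75],[[-4.9,-1.1,0.4],0,0.75],[[0,0,4],0,0.75],[[0,0,3],0,0.75],[[0,0,0],0,0.75]]'; python3 -c "
from h import *
st();plan(508.5,-341,100,87)
grab('wrist','wrist7')
print(proj('wrist7',[508.5,-341,60]))
big('wrist7','w7',130,80,390,300,2)"
```

```text
time_s: 19.6
ee_pos: [506.0, -351.5, 124.5]
ee_rot: [178.4, 0.8, 85.9]
force: [-0.9, 0.6, 0.5]
gripper_width: 68.1
19.6 [ 506.  -351.5  124.5] [178.4   0.8  85.9] [-0.9  0.6  0.5] 68.1
[1.06, 0.17, 2.45] -1.1
[254.4 182.3]
```

View pics/w7.png

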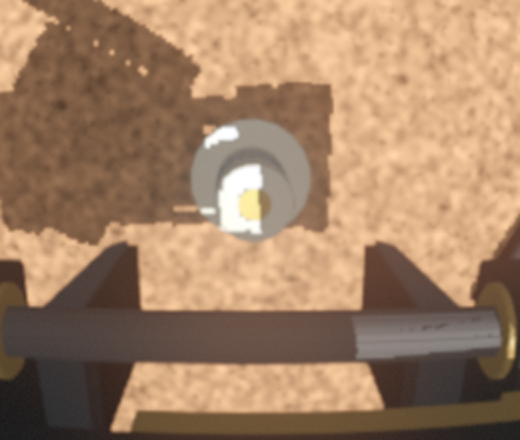

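Disc is at (255,206) in the crop, within 3 px of prediction and centred between the fingers. I descend and grip.

```bash
python3 -m jog '[[[1.1,0.2,2],0,0.75],[[0,0,3],0,0.75],[[0,0,3],0,0.75],[[0,0,1.9],0,0.75],[[0,0,0],0,0.75]]';python3 -m jog '[[[0,0,0],0,0],[[0,0,0],0,0],[[0,0,0],0,0],[[0,0,0],0,0],[[0,0,0],0,0]]' 20
```

```text
time_s: 20.27
ee_pos: [519.5, -345.0, 33.2]
ee_rot: [177.4, 1.3, 86.1]
force: [-0.2, 0.5, -0.6]
gripper_width: 68.4
time_s: 20.9
ee_pos: [521.6, -346.2, 37.8]
ee_rot: [177.1, 1.5, 86.1]
force: [0.6, 0.5, -0.6]
gripper_width: 33.3
```

```bash
python3 -m jog '[[[0,0,-4],0,0],[[0,0,-4],0,0],[[0,0,-4],0,0],[[0,0,-4.5],0,0],[[0,0,0],0,0]]'; python3 -c "
from h import *
st();grab('top','top8');big('top8','t8',200,130,370,260,4.5)
plan(600.8,65,195,87)"
```

```text
time_s: 21.52
ee_pos: [512.9, -340.8, 205.6]
ee_rot: [177.2, 1.4, 86.1]
force: [0.7, -0.7, -1.7]
gripper_width: 33.5
21.52 [ 512.9 -340.8  205.6] [177.2   1.4  86.1] [ 0.7 -0.7 -1.7] 33.5
[5.86, 0.88, 0.11] -0.1
[5.86, 0.89, 0.11] -0.1
[5.85, 0.9, 0.11] -0.1
[5.85, 0.92, 0.11] -0.1
[5.85, 0.93, 0.11] -0.1
[5.85, 0.94, 0.11] -0.1
[5.85, 0.96, 0.11] -0.1
```

View pics/t8.png

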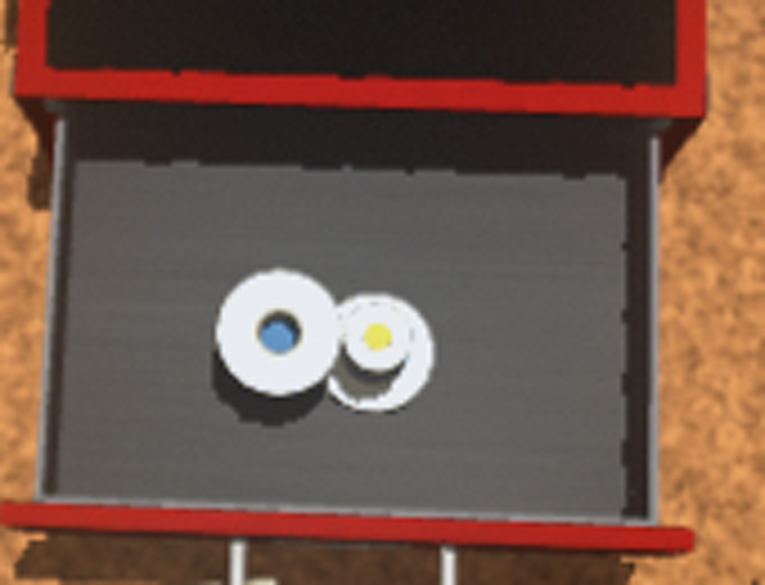

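The pair is now adjacent: up_1's collar is centred at (279,332), dn_1's disc at (376,336), collar overlapping.

```bash
python3 -c "
from h import *
a=at('top8',200+279/4.5,130+332/4.5,134);b=at('top8',200+376/4.5,130+336/4.5,134);d=a-b;print(a,b,np.hypot(*d[:2]))
u=d/np.linalg.norm(d);print('dn2',a+49.5*u,a+66*u,'up2',b-49.5*u,b-54*u)"
python3 -m jog '[[[5.9,0.9,0.1],0,0],[[5.9,0.9,0.1],0,0],[[5.9,0.9,0.1],0,0],[[5.9,0.9,0.1],0,0],[[5.8,0.9,0.1],0,0],[[5.8,0.9,0.1],0,0],[[5.8,0.9,0.1],0,0],[[0,0,0],0,0]]'
```

```text
[598.  -4. 134.] [595.  -51.5 134. ] 47.59464255564905
dn2 [601.12009907  45.40156862 134.        ] [602.16013209  61.86875816 134.        ] up2 [ 591.87990093 -100.90156862  134.        ] [ 591.59625556 -105.39262031  134.        ]
time_s: 22.58
ee_pos: [598.3, 76.8, 171.5]
ee_rot: [179.1, 1.2, 85.9]
force: [0.0, -0.2, -1.7]
gripper_width: 33.2
```

```bash
python3 -m jog '[[[-1.6,0.4,-0.5],0,0],[[0,0,0],0,0],[[0,0,0],0,0]]'; python3 -c "
from h import *
st();grab('side','side9');big('side9','s9',215,100,345,240,5)"
```

```text
time_s: 22.95
ee_pos: [599.4, 56.6, 174.4]
ee_rot: [179.4, 1.3, 85.8]
force: [0.0, 0.3, -1.2]
gripper_width: 33.4
22.95 [599.4  56.6 174.4] [179.4   1.3  85.8] [ 0.   0.3 -1.2] 33.4
```

View pics/s9.png

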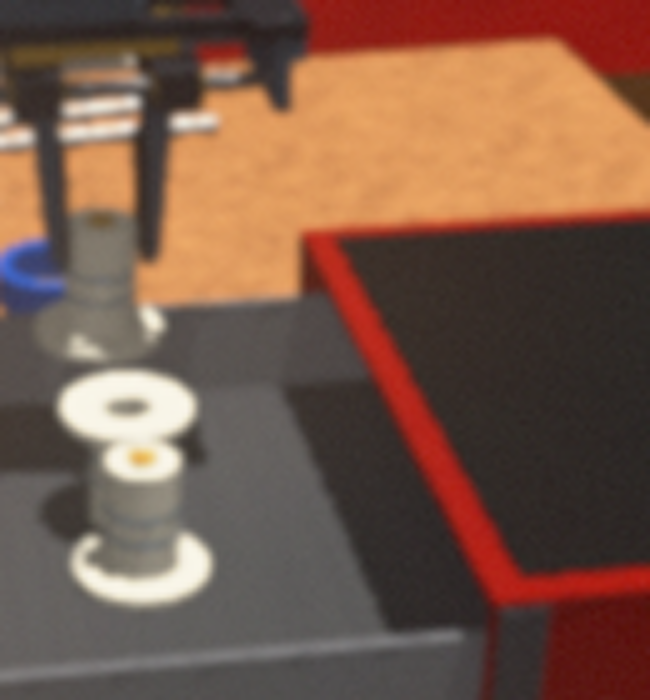

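Collar_down_2 is held upright over the left part of the drawer (disc at (100,219), collar bottom at ~(100,330)); the pair stands.

```bash
python3 -c "
from h import *
for z in(193,197,201):print(at('side9',235,143.8,z))
print(at('side9',215+127/5,100+406/5,134),at('side9',215+142/5,100+458/5,134))"
```

```text
[600.5  71.6 193. ]
[598.8  63.1 197. ]
[597.1  54.6 201. ]
[597.5  -4.2 134. ] [594.2 -50.7 134. ]
```

```bash
python3 -m jog '[[[0.6,0,2],0,0],[[0,0,2],0,0],[[0,0,1],0,0],[[0,0,0],0,0]]';python3 -m jog '[[[0,0,0.5],0,0],[[0,0,0.3],0,0],[[0,0,0],0,0]]'
```

```text
time_s: 23.5
ee_pos: [601.0, 58.8, 124.6]
ee_rot: [179.2, 1.3, 85.5]
force: [0.3, 0.1, -2.0]
gripper_width: 33.1
time_s: 23.88
ee_pos: [602.1, 58.4, 117.8]
ee_rot: [179.0, 1.2, 85.5]
force: [-0.3, 0.6, -0.7]
gripper_width: 33.2
```

```bash
python3 -m jog '[[[0,0,0.4],0,0],[[0,0,0],0,0]]';python3 -m jog '[[[0,0,0.3],0,0],[[0,0,0],0,0]]';python3 -m jog '[[[0,0,0.3],0,0]]'
```

```text
time_s: 24.12
ee_pos: [602.4, 58.5, 114.0]
ee_rot: [179.0, 1.2, 85.5]
force: [0.2, -0.3, -2.1]
gripper_width: 33.3
time_s: 24.38
ee_pos: [602.8, 58.6, 111.6]
ee_rot: [178.9, 1.2, 85.5]
force: [-0.0, -0.3, -2.0]
gripper_width: 33.3
time_s: 24.5
ee_pos: [604.3, 58.6, 111.3]
ee_rot: [178.7, 1.2, 85.5]
force: [-2.8, -0.4, 21.0]
gripper_width: 33.6
```

```bash
python3 -m jog '[[[-0.5,-0.1,0],0,0],[[-0.5,0,0],0,0],[[-0.3,0,0],0,0]]';python3 -m jog '[[[-0.2,0,0],0,0]]';python3 -m jog '[[[-0.2,0,0],0,0]]'
```

```text
time_s: 24.88
ee_pos: [602.2, 45.3, 111.5]
ee_rot: [178.7, 1.2, 85.5]
force: [0.5, 0.9, 0.5]
gripper_width: 33.6
time_s: 25.0
ee_pos: [602.2, 43.3, 111.5]
ee_rot: [178.7, 1.1, 85.5]
force: [-0.4, 2.2, 1.7]
gripper_width: 33.1
time_s: 25.12
ee_pos: [602.1, 41.2, 111.5]
ee_rot: [178.7, 1.1, 85.5]
force: [-0.4, 0.7, 0.2]
gripper_width: 33.3
```

```bash
python3 -m jog '[[[0,0,0],0,0.7],[[0,0,0],0,0.7],[[0,0,0],0,0.7],[[0,0,-4],0,1],[[0,0,-4],0,1],[[0,0,-3],0,1]]'; python3 -c "
from h import *
st();plan(522,343,190,87)"
```

```text
time_s: 25.88
ee_pos: [597.8, 43.2, 220.9]
ee_rot: [179.1, 1.2, 85.5]
force: [0.9, -0.3, -0.4]
gripper_width: 89.5
25.88 [597.8  43.2 220.9] [179.1   1.2  85.5] [ 0.9 -0.3 -0.4] 89.5
[4.88, -1.65, 0.51] -0.2
[4.89, -1.63, 0.51] -0.2
[4.9, -1.61, 0.51] -0.2
[4.9, -1.59, 0.51] -0.2
[4.91, -1.57, 0.51] -0.2
[4.92, -1.54, 0.51] -0.2
```

```bash
python3 -m jog '[[[4.9,-1.6,0.5],0,1],[[4.9,-1.6,0.5],0,1],[[4.9,-1.6,0.5],0,1],[[4.9,-1.6,0.5],0,1],[[4.9,-1.6,0.5],0,1],[[4.9,-1.5,0.5],0,1],[[0,0,3],0,1],[[0,0,0],0,1]]'; python3 -c "
from h import *
st()
grab('wrist','wrist10');grab('top','top10');grab('side','side10')
print(proj('wrist10',[522.5,345,60]))
a=cv2.resize(cv2.imread('pics/wrist10.png')[60:260,130:390],None,fx=1.5,fy=1.5)
b=cv2.resize(cv2.imread('pics/top10.png')[130:260,200:370],None,fx=2.4,fy=2.4)
o=np.zeros((320,800,3),np.uint8);o[:300,:390]=a;o[:312,392:800]=b
cv2.imwrite('pics/c10.png',o)"
```

```text
time_s: 26.88
ee_pos: [528.3, 352.2, 155.3]
ee_rot: [178.5, 1.1, 85.4]
force: [0.0, -0.9, 0.2]
gripper_width: 91.1
26.88 [528.3 352.2 155.3] [178.5   1.1  85.4] [ 0.  -0.9  0.2] 91.1
[246.4 193. ]
```

View pics/c10.png

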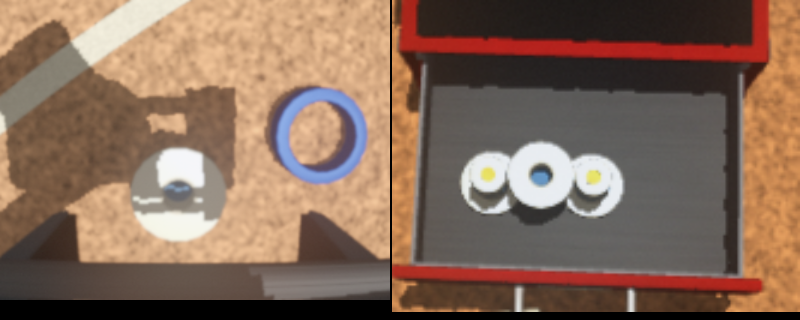

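Wrist crop (left): collar_up_2's collar is centred at (178.5,194.5). Top crop (right): dn_2 disc (488,174), up_1 (540,176) and dn_1 (594,178) form a tight straight row. This was my 12th picture, so later checks are numeric.

```bash
python3 -c "
from h import *
u=at('wrist10',130+178.5/1.5,60+194.5/1.5,60);print('up2',u)
for u_,v in((488,174),(540,176),(594,178)):print(at('top10',200+(u_-392)/2.4,130+v/2.4,134))
plan(u[0],u[1],100,87)
# brass blobs by colour in top10
c=np.load('pics/top10.npz')['c'].astype(int)
m=((c[:,:,0]>150)&(c[:,:,1]>140)&(c[:,:,2]<120)).astype('uint8')
n,l,s,ce=cv2.connectedComponentsWithStats(m)
for i in range(1,n):
  if s[i,4]>4 and 200<ce[i][0]<370: print(s[i,4],ce[i],at('top10',*ce[i],134))
"
```

```text
up2 [525.2 348.1  60. ]
[601.9  44.6 134. ]
[599.   -3.3 134. ]
[596.1 -52.9 134. ]
[-0.5, -0.52, 5.91] -1.7
20 [364.9   24.55] [1023.2 -256.9  134. ]
8 [315.875  23.5  ] [1030.1 -141.1  134. ]
6 [330.5         23.16666667] [1029.7 -175.8  134. ]
13 [350.61538462  23.84615385] [1026.2 -223.3  134. ]
28 [201.21428571  28.42857143] [1027.   133.7  134. ]
6 [232.5  24. ] [1036.    58.3  134. ]
6 [238.83333333  24.83333333] [1033.2   43.1  134. ]
5 [245.2  24.4] [1033.8   27.8  134. ]
11 [250.54545455  25.45454545] [1030.6   15.   134. ]
19 [266.05263158  27.42105263] [1024.1  -22.   134. ]
23 [284.82608696  27.60869565] [1022.   -66.8  134. ]
13 [298.76923077  26.53846154] [1023.6 -100.1  134. ]
8 [307.25  26.25] [1023.7 -120.3  134. ]
10 [344.7  24.9] [1024.  -209.2  134. ]
13 [220.69230769  27.53846154] [1027.7   86.8  134. ]
15 [234.86666667  28.66666667] [1023.5   52.7  134. ]
9 [242.22222222  28.33333333] [1023.7   35.1  134. ]
11 [279.81818182  27.09090909] [1023.8  -54.9  134. ]
7 [331.71428571  26.85714286] [1020.  -178.2  134. ]
43 [360.48837209  30.34883721] [1008.5 -245.6  13
[... 11832 characters left out ...]
8.8 377.1] [238.2 -11.  134. ]
66 [307.43939394 379.39393939] [233.  -89.9 134. ]
11 [344.81818182 376.27272727] [ 238.3 -166.2  134. ]
39 [219.87179487 380.48717949] [232.6  89.8 134. ]
60 [231.63333333 380.2       ] [232.9  65.5 134. ]
21 [281.19047619 379.04761905] [234.2 -36.3 134. ]
24 [323.91666667 378.70833333] [ 234.  -123.5  134. ]
18 [357.22222222 378.27777778] [ 234.2 -191.2  134. ]
23 [248.26086957 379.69565217] [233.6  31.3 134. ]
5 [262.2 379.2] [234.2   2.7 134. ]
6 [338.16666667 378.33333333] [ 234.5 -152.5  134. ]
5 [266.8 381.6] [229.5  -6.7 134. ]
9 [330.66666667 382.11111111] [ 227.4 -136.9  134. ]
5 [342.8 380.6] [ 230.  -161.7  134. ]
5 [254.8 382.6] [227.8  18.  134. ]
```

```bash
python3 -m jog '[[[-0.1,-0.8,2],-1,1],[[0,0,2],0,1],[[0,0,2],0,1],[[0,0,1],0,1],[[0,0,0],0,1]]'; python3 -c "
from h import *
plan(525,347.8,47,87,n=2)"
```

```text
time_s: 27.65
ee_pos: [530.9, 350.4, 95.6]
ee_rot: [177.5, 0.4, 86.0]
force: [0.3, 0.3, 0.4]
gripper_width: 91.0
[-0.15, -0.28, 2.43] -0.5
[-0.15, -0.29, 2.43] -0.5
```

```bash
python3 -m jog '[[[-0.2,-0.6,1.6],0,1],[[-0.1,-0.2,1.6],0,1],[[0,0,1.2],0,1],[[0,0,0],0,1]]'; python3 -c "
from h import *
plan(525,347.8,45,87,n=1)"
```

```text
time_s: 28.15
ee_pos: [527.6, 348.5, 53.4]
ee_rot: [177.1, 0.1, 86.0]
force: [0.5, -0.6, -0.2]
gripper_width: 91.1
[-0.09, -0.26, 0.84] -1.0
```

```bash
python3 -m jog '[[[-0.1,-0.4,0.8],0,1],[[0,0,0.4],0,1],[[0,0,0],0,1]]'; python3 -m jog '[[[0,0,0],0,0.6],[[0,0,0],0,0.6],[[0,0,0],0,0.6],[[0,0,0],0,0.6]]' 15
```

```text
time_s: 28.52
ee_pos: [524.7, 348.3, 41.2]
ee_rot: [177.0, 0.0, 86.0]
force: [-0.0, -0.9, 0.2]
gripper_width: 91.3
time_s: 29.02
ee_pos: [525.1, 348.5, 41.8]
ee_rot: [177.0, -0.0, 86.0]
force: [-0.1, 0.1, -0.7]
gripper_width: 61.1
```

```bash
python3 -m jog '[[[0,0,0],0,0.5],[[0,0,-1],0,0.5],[[0,0,-4],0,0.5],[[0,0,-5],0,0.5],[[0,0,-5],0,0.5],[[0,0,-3.5],0,0.5],[[0,0,0],0,0.5]]' 25
cat >> h.py <<'E'
def go(x,y,z,n=1):
    s=telemetry.state();R=Ro.from_euler('xyz',s['ee_rot'],degrees=True).as_matrix()
    print(n,np.round(R.T@(np.array([x,y,z])-s['ee_pos'])/n/10,2))
E
python3 -c "
from h import *
go(592,-106,225,8)"
```

```text
time_s: 29.9
ee_pos: [514.5, 349.0, 234.1]
ee_rot: [177.0, -0.0, 86.0]
force: [-0.8, 0.7, -1.0]
gripper_width: 60.8
8 [-5.6   1.36  0.18]
```

```bash
python3 -m jog '[[[-5.6,1.4,0.1],0,0.5],[[-5.6,1.4,0.1],0,0.5],[[-5.6,1.4,0.1],0,0.5],[[-5.6,1.4,0.1],0,0.5]]'; python3 -c "
from h import *
go(594,-107,225,4)"
```

```text
time_s: 30.4
ee_pos: [552.9, 118.7, 226.9]
ee_rot: [177.5, 0.1, 86.4]
force: [1.0, -0.2, -1.2]
gripper_width: 60.7
4 [-5.57  1.37  0.12]
```

```bash
python3 -m jog '[[[-5.6,1.4,0.1],0,0.5],[[-5.6,1.4,0.1],0,0.5],[[-5.6,1.4,0.1],0,0.5],[[-5.6,1.4,0.1],0,0.5],[[0,0,0],0,0.5]]'; python3 -c "
from h import *
go(594,-107,135,5)"
```

```text
time_s: 31.02
ee_pos: [590.9, -119.5, 216.4]
ee_rot: [178.3, 0.1, 86.1]
force: [-0.3, 0.1, -2.0]
gripper_width: 60.8
5 [ 0.26 -0.    1.63]
```

```bash
python3 -m jog '[[[0.3,0,1.6],0,0.5],[[0.3,0,1.6],0,0.5],[[0.3,0,1.6],0,0.5],[[0.2,0,1.6],0,0.5],[[0.1,0,1.4],0,0.5],[[0,0,0],0,0.5]]'; python3 -c "
from h import *
go(594,-107,118,3)"
```

```text
time_s: 31.78
ee_pos: [587.8, -97.9, 126.5]
ee_rot: [179.1, -0.1, 86.6]
force: [0.6, -0.2, -1.5]
gripper_width: 60.5
3 [-0.29  0.22  0.29]
```

```bash
python3 -m jog '[[[-0.6,0.3,0],0,0.5],[[-0.4,0.2,0],0,0.5],[[0,0,0],0,0.5]]'; python3 -c "
from h import *
st();go(594,-107,118,2)
d=grab('top','top11');grab('side','side11')
"
```

```text
time_s: 32.15
ee_pos: [593.6, -108.7, 127.9]
ee_rot: [179.0, -0.1, 86.6]
force: [-0.6, 0.7, -0.9]
gripper_width: 61.0
32.15 [ 593.6 -108.7  127.9] [ 1.79e+02 -1.00e-01  8.66e+01] [-0.6  0.7 -0.9] 61.0
2 [0.08 0.01 0.49]
```

```bash
cat >> h.py <<'E'
def disc(f,P,r=12):
    u,v=proj(f,P).astype(int); c=np.load('pics/'+f+'.npz')['c'].astype(int)[v-r:v+r,u-r:u+r]
    w=np.clip(np.minimum(c[:,:,0],c[:,:,1])-c[:,:,2]-40,0,None)
    if w.sum()<50: return print(f,P,'no disc',w.sum())
    yy,xx=np.mgrid[v-r:v+r,u-r:u+r]; a,b=(w*xx).sum()/w.sum(),(w*yy).sum()/w.sum()
    print(f,P,(round(a,1),round(b,1)),at(f,a,b,134),w.sum())
E
python3 -c "
from h import *
for f in('top8','top10','top11','side9','side10','side11'):
  disc(f,[596,-52,134]);disc(f,[602,45,134])"
```

```text
top8 [596, -52, 134] (np.float64(283.5), np.float64(204.2)) [596.1 -51.5 134. ] 1976
top8 [602, 45, 134] no disc 0
top10 [596, -52, 134] (np.float64(283.6), np.float64(203.2)) [598.3 -51.7 134. ] 2019
top10 [602, 45, 134] (np.float64(239.6), np.float64(202.1)) [602.8  45.6 134. ] 1987
top11 [596, -52, 134] (np.float64(283.6), np.float64(203.2)) [598.3 -51.8 134. ] 2071
top11 [602, 45, 134] (np.float64(239.6), np.float64(202.1)) [602.8  45.5 134. ] 1991
side9 [596, -52, 134] (np.float64(243.0), np.float64(191.0)) [594.  -47.9 134. ] 431
side9 [602, 45, 134] (np.float64(245.6), np.float64(159.0)) [633.9 102.9 134. ] 75
side10 [596, -52, 134] (np.float64(244.0), np.float64(191.0)) [596.1 -48.3 134. ] 431
side10 [602, 45, 134] (np.float64(239.1), np.float64(166.0)) [610.2  69.5 134. ] 424
side11 [596, -52, 134] (np.float64(244.0), np.float64(191.0)) [596.  -48.7 134. ] 483
side11 [602, 45, 134] (np.float64(236.8), np.float64(170.3)) [600.2  49.  134. ] 308
```

```bash
python3 -m jog '[[[0,0,0.5],0,0.5],[[0,0,0.4],0,0.5],[[0,0,0],0,0.5]]'; python3 -m jog '[[[0,0,0.3],0,0.5],[[0,0,0],0,0.5]]';python3 -m jog '[[[0,0,0.2],0,0.5]]'
```

```text
time_s: 32.62
ee_pos: [593.2, -108.4, 118.3]
ee_rot: [179.0, -0.1, 86.6]
force: [0.4, 0.7, -0.7]
gripper_width: 60.9
time_s: 32.88
ee_pos: [593.8, -108.5, 116.3]
ee_rot: [178.9, -0.1, 86.6]
force: [-1.5, -0.5, -0.5]
gripper_width: 60.9
time_s: 33.0
ee_pos: [594.4, -108.6, 116.0]
ee_rot: [178.8, -0.1, 86.7]
force: [-3.0, 0.3, 11.9]
gripper_width: 60.9
```

```bash
python3 -m jog '[[[0.3,0,-0.05],0,0.5],[[0.2,0,0],0,0.5]]'; python3 -m jog '[[[0.2,0,0],0,0.5],[[0,0,0],0,0.5]]'
```

```text
time_s: 33.25
ee_pos: [594.8, -103.5, 116.5]
ee_rot: [178.8, -0.0, 86.6]
force: [-0.4, -0.7, -1.4]
gripper_width: 61.0
time_s: 33.5
ee_pos: [594.9, -101.5, 116.3]
ee_rot: [178.8, -0.0, 86.7]
force: [-0.2, -1.8, 1.1]
gripper_width: 61.3
```

```bash
python3 -m jog '[[[0.1,0,0],0,0.5],[[0,0,0],0,0.72],[[0,0,0],0,0.85],[[0,0,0],0,1],[[0,0,0],0,1],[[0,0,0],0,1]]'; python3 -m jog '[[[0,0,-3],0,1],[[0,0,-4],0,1],[[0,0,-4],0,1],[[-5,0,0],0,1],[[-6,0,0],0,1],[[-6,0,0],0,1],[[-6,0,0],0,1],[[0,0,0],0,1]]'
python3 -c "
from h import *
grab('top','top12');grab('side','side12')
for f in('top12','side12'):
  disc(f,[596,-52,134]);disc(f,[602,45,134])
# collar_up centres by bright white threshold, Hough on enlarged crop
im=cv2.imread('pics/top12.png')[170:235,215:335];g=cv2.cvtColor(cv2.resize(im,None,fx=4,fy=4,interpolation=cv2.INTER_CUBIC),cv2.COLOR_BGR2GRAY)
c=cv2.HoughCircles(g,cv2.HOUGH_GRADIENT,1,60,param1=150,param2=18,minRadius=50,maxRadius=62)
for x,y,r in c[0]: print(r/4,at('top12',215+x/4-.375,170+y/4-.375,134))
c=cv2.HoughCircles(g,cv2.HOUGH_GRADIENT,1,60,param1=150,param2=14,minRadius=14,maxRadius=24)
for x,y,r in c[0]: print('bore',r/4,at('top12',215+x/4-.375,170+y/4-.375,134))
"
```

```text
time_s: 34.25
ee_pos: [595.0, -100.2, 116.0]
ee_rot: [178.8, -0.0, 86.7]
force: [0.0, 0.0, 0.1]
gripper_width: 91.4
time_s: 35.25
ee_pos: [580.0, -335.6, 229.4]
ee_rot: [178.7, -0.0, 86.8]
force: [-0.1, 1.3, 0.3]
gripper_width: 91.0
top12 [596, -52, 134] (np.float64(283.5), np.float64(202.8)) [599.3 -51.6 134. ] 1972
top12 [602, 45, 134] (np.float64(239.6), np.float64(201.6)) [603.9  45.4 134. ] 2046
side12 [596, -52, 134] no disc 5
side12 [602, 45, 134] no disc 0
13.7 [602.  -3. 134.]
13.875 [ 592.7 -101.9  134. ]
13.25 [596.3  41.4 134. ]
bore 4.75 [ 593.2 -101.3  134. ]
bore 4.7 [602.6  -3.  134. ]
```

```bash
python3 -m jog '[[[-3,-4,0],0,1],[[0,-6,0],0,1],[[0,-6,0],0,1],[[0,-6,0],0,1],[[0,0,0],0,1]]' | tail -4; python3 -c "
from h import *
grab('top','top13');grab('side','side13')
G=lambda f,a,b:cv2.cvtColor(cv2.imread('pics/'+f+'.png'),cv2.COLOR_BGR2GRAY)[a[0]:a[1],b[0]:b[1]].astype(np.float32)
for n,a,b in(('front',(234,262),(210,345)),('chest',(140,160),(200,360))):
  for f in('top8','top10','top11','top13'):print(n,f,np.round(cv2.phaseCorrelate(G('top4',a,b),G(f,a,b)),2))
for f in('top13','side13'):
  disc(f,[599,-52,134]);disc(f,[603,45,134])
print(at('top13',280,240,144),at('top13',280,241,144))
for n,P in(('brick',(358/1.5,412/1.5)),('tape',(170/1.5,301/1.5)),('mk',(613/1.5,268/1.5))):
  u,v=map(int,P);print(n,cv2.phaseCorrelate(G('top0',(v-25,v+25),(u-30,u+30)),G('top13',(v-25,v+25),(u-30,u+30))))
"
```

```text
ee_pos: [356.3, -342.4, 223.7]
ee_rot: [178.6, -0.2, 87.8]
force: [1.0, 0.4, -0.2]
gripper_width: 91.0Traceback (most recent call last):
  File "<string>", line 6, in <module>
    for f in('top8','top10','top11','top13'):print(n,f,np.round(cv2.phaseCorrelate(G('top4',a,b),G(f,a,b)),2))
                                                       ~~~~~~~~^^^^^^^^^^^^^^^^^^^^^^^^^^^^^^^^^^^^^^^^^^^^^^
    return _wrapfunc(a, 'round', decimals=decimals, out=out)
    return _wrapit(obj, method, *args, **kwds)
    conv = _array_converter(obj)
ValueError: setting an array element with a sequence. The requested array has an inhomogeneous shape after 1 dimensions. The detected shape was (2,) + inhomogeneous part.
```

```bash
python3 -c "
from h import *
C=lambda f,a,b:cv2.imread('pics/'+f+'.png')[a[0]:a[1],b[0]:b[1]].astype(np.float32)
def sub(f,a,b):
  c=C(f,a,b); red=np.clip(c[:,:,2]-c[:,:,1]-60,0,None)*(c[:,:,1]<60); yy=np.arange(*a)
  return round(float((red.sum(1)*yy).sum()/red.sum()),2)
for f in('top4','top8','top10','top11','top12','top13'):
  print(f,'front row',sub(f,(236,252),(215,330)),'chest row',sub(f,(140,160),(215,330)))
print((at('top13',280,240,144)-at('top13',280,241,144))[0],'mm/px')
for f in('top13','side13'):
  disc(f,[599,-52,134]);disc(f,[603,45,134])
G=lambda f,a,b:cv2.cvtColor(cv2.imread('pics/'+f+'.png'),cv2.COLOR_BGR2GRAY)[a[0]:a[1],b[0]:b[1]].astype(np.float32)
for n,P in(('brick',(358/1.5,412/1.5)),('tape',(170/1.5,301/1.5)),('mk',(613/1.5,268/1.5))):
  u,v=map(int,P);print(n,cv2.phaseCorrelate(G('top0',(v-25,v+25),(u-30,u+30)),G('top13',(v-25,v+25),(u-30,u+30))))
"
```

```text
top4 front row 246.51 chest row 149.71
top8 front row 246.38 chest row 149.71
top10 front row 245.36 chest row 149.71
top11 front row 244.23 chest row 149.17
top12 front row 244.88 chest row 149.71
top13 front row 244.86 chest row 149.71
2.2000000000000455 mm/px
top13 [599, -52, 134] (np.float64(283.5), np.float64(202.8)) [599.3 -51.6 134. ] 1943
top13 [603, 45, 134] (np.float64(239.6), np.float64(201.6)) [603.9  45.4 134. ] 1994
side13 [599, -52, 134] (np.float64(244.4), np.float64(190.9)) [597.1 -48.4 134. ] 412
side13 [603, 45, 134] (np.float64(240.9), np.float64(163.5)) [617.   81.3 134. ] 648
brick ((0.26447324185577514, -0.04238110554443253), 0.38899692153930665)
tape ((0.020175268178665107, -0.03361538668713848), 1.001714881102244)
mk ((0.02557810856864151, 0.001164826268023944), 0.9749424322446187)
```

```bash
python3 -c "
from workcell import job_done; print(job_done())"
```

```text
the job is handed in; nothing more can be done
None
```

I pulled the drawer out to its stop and stood all four housings in one row across it. From left to right they are collar_down_2, collar_up_1, collar_down_1, collar_up_2. The job is handed in; it reported no verdict.

**Spacing:** in the last top pictures the axes are 48.4, 48.7 and 50.4 mm apart (limit 55). The end housings are 147 mm apart (needed over 130, straight is 144). The side camera agreed for collar_down_1 to about 3 mm. Its reading for collar_down_2 did not agree: it put the disc about 36 mm further left. I think the search caught something else yellow, but I did not prove that.

**Drawer:** it reached its stop at 48 N after 133 mm of travel. Handling the housings then pushed it back in by about 3.6 mm, so it stands at roughly 196 mm (needed over 190). I did not pull it out again.

**Upright and on the floor:** both housings I carried were set down on the drawer floor, felt as contact force, at the height expected from where they were gripped. The later position measurements fit four standing housings. I did not measure their lean, because the 12 pictures were used up by then.

**Bystanders:** the tape and marker shifted by under 0.05 px in the pictures, the brick by 0.3 px with a weaker match. The run ended at about 36 s of the 72 s allowed.

**Problems on the way:**
- **Fingertip height:** the fingertips sat about 19 mm higher than the stated geometry. My first three closes on the handle missed because of that.
- **Tool tilt:** pulling against the stop tilted the tool by about 8°. I levelled it by pressing the fingers against the chest's front edge with about 20 N.
- **High press force:** an earlier try at levelling on the bench peaked at 81 N on the wrist, below the 120 N limit.

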